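Refit the bay cover of a bath circulator

ROBOT

A 6-joint arm with a two-finger parallel gripper is mounted at the origin on the work surface. World frame = base frame: x ahead of the robot, y to its left, z up, the work surface at z = 0. Lengths are in m, angles in degrees, forces in N, time in s.
With the tool pointing down it reaches from about 0.325 to 0.85 m from the base axis. Payload 15.5 kg.
Tool frame: the origin (TCP) lies at the very end of the fingers, on their centre line; the grasp point (between the pads) lies arm.grip_depth behind it (arm.grip_depth is the distance from the TCP to the grasp point, in m); z points along the fingers, y is the direction in which the jaws open and shut (so a half turn about z gives the same grasp; the last joint's range is limited). The gripper opens to 91 mm and grips with 3 to 60 N. Pads are 32 mm wide; open, the fingers measure 118 mm over their backs; the gripper's body (76 mm by 178 mm) begins 60 mm behind the grasp point.
Start: joints at [-79.326, 28.281, 77.091, -0, 74.628, -5.472], TCP at [0.174, -0.6, 0.214] pointing down, gripper open.
Joint ranges: [-166.48, 166.48], [-47.26, 123.95], [12.59, 153.08], [-70.14, 250.14], [6.76, 159.57], [-176.63, 176.63]. Speed limits (degrees/s): [108.29, 108.29, 147.25, 172.46, 172.46, 172.46].

INTERFACE

Orientations are given as a 3x3 rotation matrix whose columns are the frame's x, y, z axes.
In Python, from rig import arm gives the robot as it stands. Calls block until the motion is done:
- arm.move_to(position, orientation): joint-space move of the TCP to a pose.
- arm.move_l(position, orientation=None, feed=0.15): straight line of the TCP; orientation=None keeps the orientation; feed is the mean speed in m/s.
- arm.move_joints(angles): joint-space move.
- arm.grip(opening): finger opening in m; the grip force is fixed at half the most; returns when the fingers have stopped.
- arm.sleep(seconds).
- arm.solve_ik(position, orientation): joint angles nearest the present ones, or None.
- arm.snapshot(name): name is "scene" or "top"; returns the picture (480x640x3 uint8, red, green, blue); there is no depth.
- arm.get_calibration(name): a dict with "intrinsics" (3x3 intrinsics, pixels), "k1" (the pictures are not rectified: a ray, as slopes to the right and down, at radius r is drawn at 1 + k1 r^2 times it, then the intrinsics apply), "cam_to_world" (4x4, takes a point from camera to world coordinates). Camera axes: x right, y down, z forward; pixel columns grow to the right and rows downward; lengths in m; the calibration is good to about 2 mm. A picture is of the moment at which its call begins. get_calibration takes no time and is no camera call.
A pose or a line that the arm cannot do raises arm.Unreachable and nothing moves.
- arm.sign_off(): hands the job in, once; it reports no verdict.
Readings, each from a call of its own:
- arm.current_t(): time.
- arm.current_joint_positions(): joint angles.
- arm.current_dq(): joint speeds.
- arm.current_tau(): joint torques, N m.
- arm.current_ee_pos(): TCP position.
- arm.current_tool_rot(): TCP orientation.
- arm.current_force(): force on the tool from outside, world axes, zero at the start.
- arm.current_torque(): the same for the moment, N m.
- arm.current_width(): finger opening in m.
Only numpy, scipy, OpenCV 4.12 (cv2) and the standard library are available. Lean on these libraries where they do the work, as an engineer would, in place of code of your own. Each camera call takes 0.05 s, during which the arm holds its last target.

TASK

Take the wide cover out of the rack and fit it into the open bay of the circulator: lean it towards the front so that it clears the hoods, set its lower edge in the slot, push it down against the sprung strip and straighten it so that it springs up behind the rims of both hoods. Leave it upright and held there, let go of it, do not force it, and leave the narrow cover, the bottle and the jar where they are.

Things in the scene. Friction and masses are not known exactly. Their poses are not given: they have to be found in the camera images.
- cover: Wide cover: flat grey plate 150 mm wide (y), 100 tall (z), 8 thick (x), black vent stripes; tab to grip, 40 wide, 40 tall, 8 thick, in the same plane on the middle of its upper edge (140 tall in all). Shoulders = upper corners beside the tab. 0.11 to 0.22 kg. Both faces alike, either may face the front. Starts upright in one rack slot. Origin: centre of the lower edge, z towards the tab.
- spare: Narrow cover: the same but 110 mm wide; stands in the other slot of the rack, parallel to the wide one, 80 mm from it. Leave it alone. Same origin and axes.
- rack: Fixed steel rack left or right of the circulator, base 116 (x) by 170 (y) by 20 mm, two slots along y at x = -40 and +40 mm, each 10 wide and 25 deep (floor 20, wall tops 45 mm above the table). Origin: centre of its underside. Either cover may be in either slot.
- circulator: Fixed white circulator. Origin: on the table under the slot's middle; x from front to back (front faces the robot roughly), y along the slot, z up. A cheek at each slot end (inner faces y = +-78 mm, x -48 to 12, top 145 mm) carries a hood reaching in to |y| = 52 mm; between the hoods it is open above. Behind: pump housing x 12 to 102, 55 mm high, fittings to 77 mm.
- slot (a point): Middle of the slot's mouth, level with its wall tops, 38 mm above the table; axes as the circulator. Slot along y, 14 mm wide (x +-7), 156 long, walls 5 mm thick, with a sprung strip in it, 4 to 12 mm (mean 8) below the wall tops. The slot takes the cover 8 mm deep at leans up to about 28 degrees, 12 mm at 22, 18 mm at 15, 4 mm at 32.
- hoods (a point): Fixed point midway between the hoods, 134 mm above the table: mean height of the roofs' underside (x -45 to 12 mm, 5 mm thick). Hoods, rims and strip are one insert, set up to 4 mm higher or lower each time (not in the readings: feel it). The cover's lower edge goes in from the front, under the roofs, over the slot wall, tab leaning to -x by 22 degrees or more (up to 30 if the hoods are low).
- rims (a point): Fixed point midway between the hoods' rims, at their mean lower edge, 123 mm above the table (+-4, see hoods); rims x -10 to -6 mm of the circulator. Behind them a ceiling 5 mm higher and a back stop at x = 5 mm. Fitted: cover upright between rims and stop, shoulders sprung up against the ceiling, lower edge on the strip. To pass under the rims it must press the strip by 7.5 mm or more.
- strip (a joint): Travel of the sprung rubber strip in the slot, the same all along: 0 = free, top 30 mm (+-4, see hoods) above the table; pressed straight down it gives 0.011 m, then stops hard. About 6 N starts it, 13 N at the end, more means it is at its stop. About 0.002 when the cover is held in place.
- bottle: Amber bottle with a cap, 52 mm across, 120 mm tall, beyond the work. Origin: centre of its underside. Leave it alone.
- jar: White jar, 56 mm across, 60 mm tall, between the rack and the circulator. Origin: centre of its underside. Leave it alone.
There are look-alikes about, which are no part of the job. Leave any orange or red look-alike of the cover alone. Of the things shaped like the circulator, the white one is meant.

How it is judged:
By the outcome, as a careful person would: the job done as asked, in the order asked, and still so for the second after the job is handed in, with the robot touching nothing.
It also fails if it takes over 70 s, if anything falls off the work surface, if the arm or the gripper's body presses on something with over 40 N, if the wrist force passes 120 N, or if a joint passes its speed limit or range.

## Working session

There is one attempt and no reset: what is moved stays moved. The work goes in short steps, each a Python script; the robot and the scene stay as the last script left them, time stands still between calls to the robot, and variables do not carry over. Pictures are saved under pics/ and viewed, and the job is handed in when it is done.

```bash
ls; mkdir -p pics
python3 - <<'E'
from rig import arm
import cv2,numpy as np
for n in ("scene","top"):
    im=arm.snapshot(n); cv2.imwrite(f"pics/{n}0.png",im[:,:,::-1]); c=arm.get_calibration(n)
    print(n,c)
print(arm.grip_depth,arm.current_t(),arm.current_tool_rot(),arm.current_width())
E
```

```text
pics
scene {'intrinsics': array([[541.27226997,   0.        , 317.40401612],
       [  0.        , 541.27226997, 238.67096625],
       [  0.        ,   0.        ,   1.        ]]), 'k1': -0.13117880221402642, 'cam_to_world': array([[-0.33559156,  0.78162248, -0.52577999,  1.17449609],
       [ 0.94199973,  0.27617111, -0.1906988 ,  0.23663917],
       [-0.00384922, -0.55928151, -0.82896886,  1.03942608],
       [ 0.        ,  0.        ,  0.        ,  1.        ]])}
top {'intrinsics': array([[447.27096485,   0.        , 313.31017326],
       [  0.        , 447.27096485, 237.52142205],
       [  0.        ,   0.        ,   1.        ]]), 'k1': -0.044267977862020545, 'cam_to_world': array([[-0.00834217, -0.99633242,  0.08515936,  0.48885606],
       [-0.99988104,  0.00720629, -0.013637  ,  0.02694798],
       [ 0.0129733 , -0.085263  , -0.99627402,  1.29752364],
       [ 0.        ,  0.        ,  0.        ,  1.        ]])}
0.0188 0.1 [[ 9.60570428e-01  2.78036711e-01 -1.98885096e-04]
 [ 2.78036757e-01 -9.60569799e-01  1.10540325e-03]
 [ 1.16299665e-04 -1.11711504e-03 -9.99999369e-01]] 0.09115529237449364
```

View pics/scene0.png

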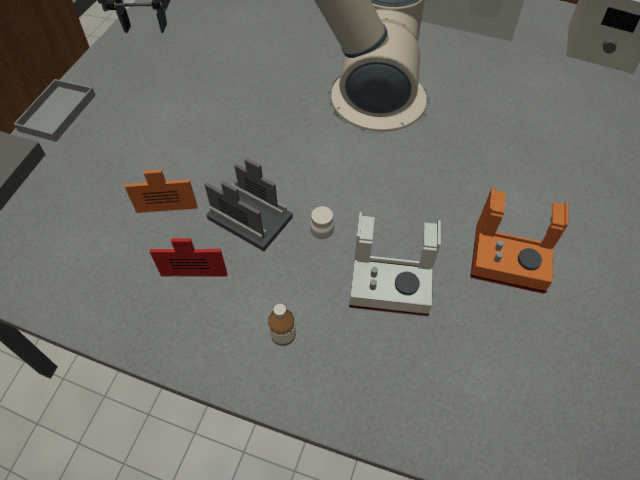

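View pics/top0.png

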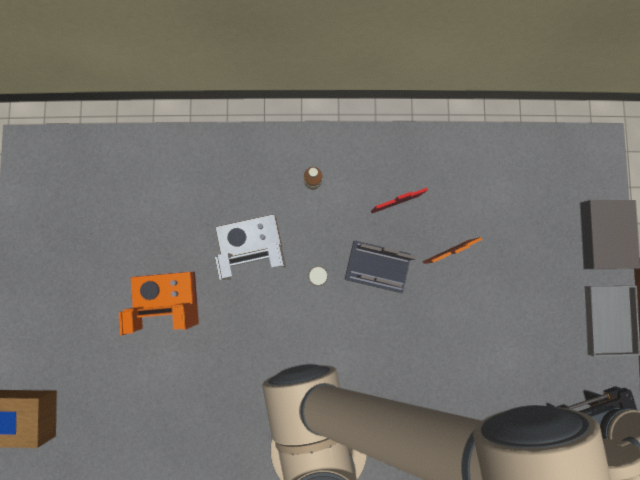

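Run:
```python
import cv2,numpy as np
s=cv2.imread("pics/scene0.png");t=cv2.imread("pics/top0.png")
a=cv2.resize(s[150:255,195:300],(600,600),interpolation=cv2.INTER_CUBIC)
cv2.imwrite("pics/c1.png",a)
cv2.imwrite("pics/c2.png",cv2.resize(s[200:320,340:450],(550,600),interpolation=cv2.INTER_CUBIC))
b=cv2.resize(t[225:305,335:425],(675,600),interpolation=cv2.INTER_CUBIC)
cv2.imwrite("pics/c3.png",b)
cv2.imwrite("pics/c4.png",cv2.resize(t[205:285,205:295],(675,600),interpolation=cv2.INTER_CUBIC))
```

```text
(no output)
```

View pics/c1.png

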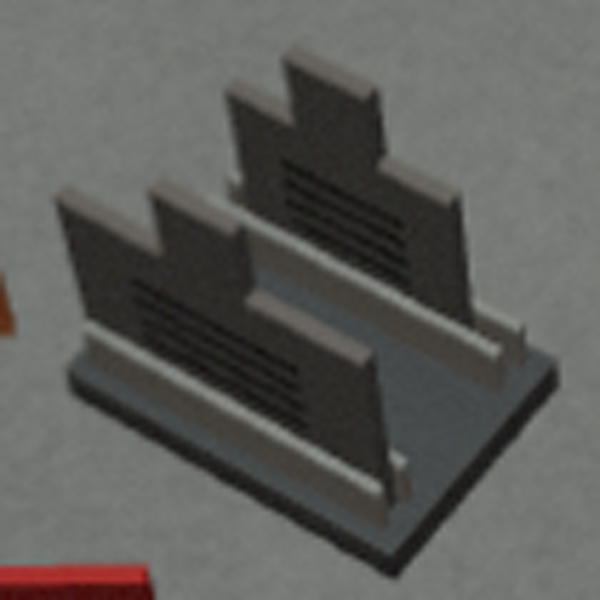

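View pics/c2.png

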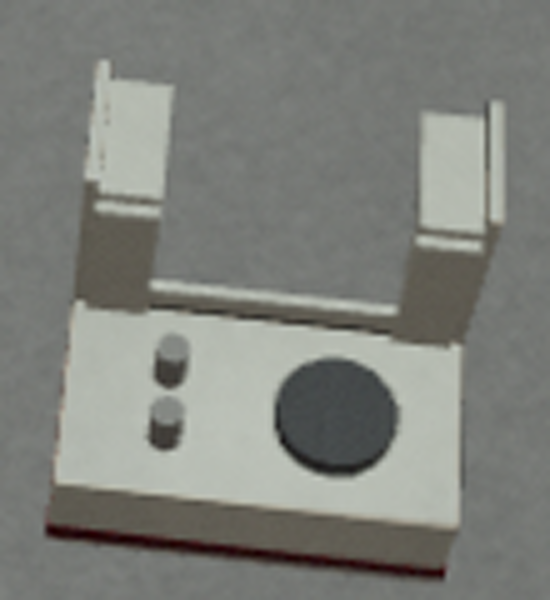

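View pics/c3.png

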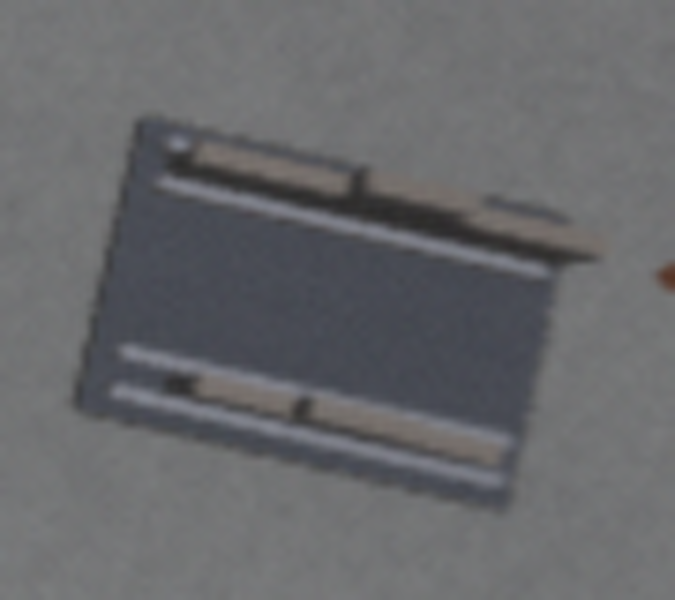

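View pics/c4.png

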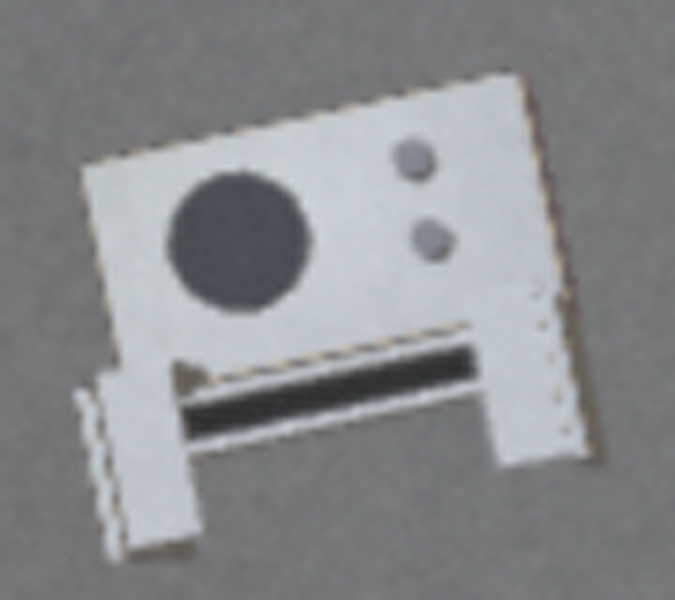

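```bash
cat > h.py <<'E'
import numpy as np,cv2
import pickle,os
from scipy.optimize import least_squares
from rig import arm
C={n:arm.get_calibration(n) for n in("scene","top")}
def ray(n,u,v):
    c=C[n];K=c["intrinsics"];d=np.array([[-0.0]])
    p=cv2.undistortPoints(np.array([[[u,v]]],float),K,np.array([c["k1"],0,0,0,0.]))[0,0]
    M=c["cam_to_world"];return M[:3,3],M[:3,:3]@np.array([p[0],p[1],1.])
def plane(n,u,v,z):
    o,d=ray(n,u,v);return o+d*(z-o[2])/d[2]
def crop(p,o,s): return (np.array(p,float)+.5)/s-.5+np.array(o)
def proj(n,P):
    c=C[n];M=c["cam_to_world"];q=(np.asarray(P)-M[:3,3])@M[:3,:3];a=q[:2]/q[2];r2=a@a
    a=a*(1+c["k1"]*r2);K=c["intrinsics"];return K[:2,:2]@a+K[:2,2]
E
python3 - <<'E'
from h import *
np.set_printoptions(precision=4,suppress=True)
T=lambda p,z:plane("top",*crop(p,(205,205),7.5),z)[:2]
S=lambda p,z:plane("scene",*crop(p,(340,200),5),z)[:2]
print("housing top BL,BR",T((82,168),.055),T((520,74),.055), np.linalg.norm(T((82,168),.055)-T((520,74),.055)))
print("scene FL FR BR BL(-y..)",[S(p,.055) for p in((75,303),(462,347),(458,525),(55,485))])
print("slot front/back edges",[T(p,.038) for p in((188,440),(478,378),(183,408),(472,347))])
print("hood inner top",[T(p,.139) for p in((175,365),(202,530),(500,465))])
print("hood inner scene",[S(p,.139) for p in((173,88),(163,197),(422,113),(418,232))])
t=lambda p,z:plane("top",*crop(p,(335,225),7.5),z)[:2]
s=lambda p,z:plane("scene",*crop(p,(195,150),600/105),z)[:2]
print("wide top ends",t((190,155),.12),t((603,246),.12),"tab",t((365,180),.16),t((475,207),.16))
print("narrow",t((190,387),.12),t((503,450),.12))
print("wide scene",s((67,195),.12),s((370,355),.12),"tab",s((158,187),.16),s((240,230),.16))
print("narrow scene",s((235,88),.12),s((460,197),.12))
print("walls",[t(p,.045) for p in((160,183),(548,272),(122,350),(512,440),(115,392),(503,482))])
print("base",[t(p,.02) for p in((140,118),(80,408),(508,510),(557,262))])
E
```

```text
housing top BL,BR [0.6266 0.2828] [0.6607 0.1197] 0.1666226654012175
scene FL FR BR BL(-y..) [array([0.5759, 0.1038]), array([0.5422, 0.2659]), array([0.6256, 0.2836]), array([0.6624, 0.1224])]
slot front/back edges [array([0.5257, 0.2455]), array([0.5481, 0.1368]), array([0.5377, 0.2475]), array([0.5598, 0.1391])]
hood inner top [array([0.5486, 0.2327]), array([0.4918, 0.223 ]), array([0.5133, 0.1204])]
hood inner scene [array([0.514 , 0.1221]), array([0.5675, 0.1335]), array([0.4918, 0.2226]), array([0.5496, 0.2346])]
wide top ends [ 0.5682 -0.1122] [ 0.5348 -0.2578] tab [ 0.5565 -0.1671] [ 0.547  -0.2045]
narrow [ 0.4867 -0.1108] [ 0.4636 -0.2206]
wide scene [ 0.5349 -0.2566] [ 0.5673 -0.1144] tab [ 0.5481 -0.2046] [ 0.5568 -0.167 ]
narrow scene [ 0.463  -0.2176] [ 0.4856 -0.1116]
walls [array([ 0.5628, -0.1096]), array([ 0.5282, -0.2549]), array([ 0.5005, -0.0944]), array([ 0.4657, -0.2398]), array([ 0.4849, -0.0915]), array([ 0.4501, -0.2361])]
base [array([ 0.5892, -0.105 ]), array([ 0.4789, -0.0805]), array([ 0.4387, -0.243 ]), array([ 0.5328, -0.2641])]
```

Candidates, by their scene pixels:
- **Grey plates in the rack:** front (235,205) and back (258,183).
- **Orange and red plates:** (160,190) and (190,260). These are look-alikes.
- **Circulators:** white (393,265) and orange (515,245).

The front grey plate measures about 149 mm (150 mm wide cover). The rear one measures about 110 mm, so it's the narrow cover. I'll use the front plate and the white circulator; the enlarged crops confirm both. Next I'll check reachability.

```bash
cat >> h.py <<'E'
from scipy.spatial.transform import Rotation as Ro
RK=np.array([0.5518,-0.1856]); RYAW=-13.3
CO=np.array([.5461,.1815,0]); CYAW=11.9
SG=-1
F=np.array([[0,1,0],[1,0,0],[0,0,-1.]])
HT=0.105
def tool(p,yaw,lean=0):
    """lower-edge centre p (world), yaw, lean towards -x -> TCP pos, R"""
    Rc=(Ro.from_euler('z',yaw,degrees=True)*Ro.from_euler('y',-lean,degrees=True)).as_matrix()
    Rt=Rc@F@np.diag([SG,SG,1.])
    return np.asarray(p)+Rc[:,2]*HT, Rt
def circ(x0,z0,lean,y0=0.):
    p=CO+Ro.from_euler('z',CYAW,degrees=True).apply([x0,y0,z0]); return tool(p,CYAW,lean)
def rack(z,yaw=RYAW): return tool([RK[0],RK[1],z],yaw,0)
def st(m=""):
    p=arm.current_ee_pos();f=arm.current_force()
    cz=Ro.from_euler('z',-CYAW,degrees=True)
    print(m,"t%.1f"%arm.current_t(),"p",np.round(p,4),"Fc",np.round(cz.apply(f),1),"M",np.round(cz.apply(arm.current_torque()),2),"w%.4f"%arm.current_width(),flush=True)
E
python3 - <<'E'
import h
from h import *
print(arm.solve_ik(*rack(.02)))
for sg in(1,-1):
    h.SG=sg
    for q in(rack(.02),rack(.2),circ(-.11,.18,0),circ(-.11,.1,31),circ(-.075,.041,31),circ(0,.041,31),circ(0,.03,10),circ(0,.02,0),circ(0,.18,0)):
        j=arm.solve_ik(*q);print(sg,None if j is None else np.round(j,0))
print("jar",plane("top",318,276,.06),"bottle",plane("top",313,172,.12))
E
```

```text
[-2.44664676e+01  3.05714631e+01  8.91106785e+01 -2.54444375e-14
  6.03178584e+01  1.68833532e+02]
1 [-24.  31.  89.  -0.  60. -11.]
1 [-24.  21.  76.  -0.  84. -11.]
1 [13. 11. 92. -0. 77.  1.]
1 [ 13.   5. 132.  -3.  13.   4.]
1 None
1 None
1 [ 13.  25. 101.  -0.  45.   1.]
1 [12. 30. 90. -0. 60.  1.]
1 [12. 21. 78. -0. 81.  1.]
-1 [-24.  31.  89.  -0.  60. 169.]
-1 [-24.  21.  76.  -0.  84. 169.]
-1 None
-1 [  13.    5.  132.   -3.   13. -176.]
-1 None
-1 None
-1 None
-1 None
-1 None
jar [ 0.48802878 -0.00203866  0.06      ] bottle [0.76565792 0.01019133 0.12      ]
```

```bash
cat >> h.py <<'E'
PHI=0.; HG=0.124
def tool(p,yaw,lean=0):
    Rc=(Ro.from_euler('z',yaw,degrees=True)*Ro.from_euler('y',-lean,degrees=True)).as_matrix()
    Rt=Rc@Ro.from_euler('x',PHI,degrees=True).as_matrix()@F@np.diag([SG,SG,1.])
    return np.asarray(p)+Rc[:,2]*HG+Rt[:,2]*arm.grip_depth, Rt
E
python3 - <<'E'
import h
from h import *
for sg in(1,-1):
  for phi in(-50,-40,-30,-20,20,30,40,50):
    h.SG=sg;h.PHI=phi;print(sg,phi)
    for q in(rack(.02),rack(.2),circ(-.11,.18,0),circ(-.11,.12,15),circ(-.09,.041,31),circ(0,.041,31),circ(0,.03,10),circ(0,.02,0),circ(0,.18,0)):
        j=arm.solve_ik(*q);print("  ",None if j is None else np.round(j).astype(int))
E
```

```text
1 -50
   [  0  42  89 -51  73  40]
   [  0  29  81 -48  87  24]
   [ 41  26  89 -42  93  38]
   [ 46  27 103 -48  79  63]
   [ 50  38 115 -61  67  99]
   [ 44  40 105 -63  68  90]
   [ 38  41  90 -49  76  56]
   [ 36  44  83 -45  82  43]
   [ 36  33  76 -45  95  30]
1 -40
   [ -3  38  90 -43  68  32]
   [ -3  26  80 -40  85  17]
   [ 37  22  90 -36  88  32]
   [ 42  21 105 -44  71  57]
   [ 48  32 120 -65  56  99]
   [ 41  35 110 -65  56  89]
   [ 35  36  93 -44  68  50]
   [ 33  40  84 -38  76  37]
   [ 33  30  76 -37  91  26]
1 -30
   [ -8  35  90 -34  63  23]
   [ -8  23  78 -30  83  10]
   [ 32  18  90 -28  84  26]
   [ 37  16 108 -38  63  49]
   [ 43  27 125 -69  45  98]
   [ 37  30 115 -67  44  87]
   [ 31  32  96 -37  60  43]
   [ 28  36  86 -31  70  30]
   [ 28  26  76 -29  87  20]
1 -20
   [-13  32  90 -23  60  12]
   [-13  21  77 -20  82   3]
   [ 26  15  91 -20  80  19]
   [ 30  11 110 -29  55  37]
   None
   [ 30  25 119 -68  31  83]
   [ 25  28  98 -28  53  32]
   [ 24  33  88 -22  65  22]
   [ 24  24  77 -20  84  15]
1 20
   [-35  33  87  20  68 -31]
   [-35  23  74  19
[... 2594 characters left out ...]
  12 114  39  61 129]
   [-21  25 134  76  43  71]
   [-13  27 122  72  42  86]
   [ -6  29 101  39  57 135]
   [ -4  34  92  31  67 148]
   [ -4  23  81  29  85 159]
-1 40
   [-43  40  84  34  81 136]
   [-43  29  74  34  98 148]
   [-13  18  97  36  86 146]
   [-19  17 114  44  69 119]
   [-26  31 131  69  54  70]
   [-18  32 119  68  54  83]
   [-11  33 100  45  65 126]
   [ -9  37  91  39  72 140]
   [ -9  26  83  37  88 153]
-1 50
   [-47  44  82  40  87 132]
   [-47  32  74  41 103 145]
   [-17  22  98  42  90 139]
   [-23  23 113  48  76 112]
   [-29  37 126  63  63  70]
   [-22  38 115  65  65  82]
   [-15  38  99  50  73 120]
   [-12  41  91  46  78 134]
   [-12  29  84  44  92 147]
```

```bash
sed -i 's/^PHI=0\./PHI=30./; s/^SG=-1/SG=1/' h.py
python3 - <<'E'
from h import *
arm.move_to(*rack(.14)); st("above")
arm.grip(.05); 
arm.move_l(rack(.02)[0],feed=.1); st("at")
for n in("scene","top"):
    cv2.imwrite(f"pics/{n}1.png",arm.snapshot(n)[:,:,::-1])
s=cv2.imread("pics/scene1.png");cv2.imwrite("pics/c5.png",cv2.resize(s[110:260,180:330],(600,600),interpolation=cv2.INTER_CUBIC))
E
```

```text
above t2.1 p [ 0.5538 -0.1773  0.2477] Fc [0.3 0.2 0.3] M [-0.33  0.05  0.03] w0.0914
at t4.2 p [ 0.5543 -0.1767  0.1283] Fc [ 0.1 -0.6 -0.1] M [-0.33  0.04 -0.02] w0.0500
```

View pics/c5.png

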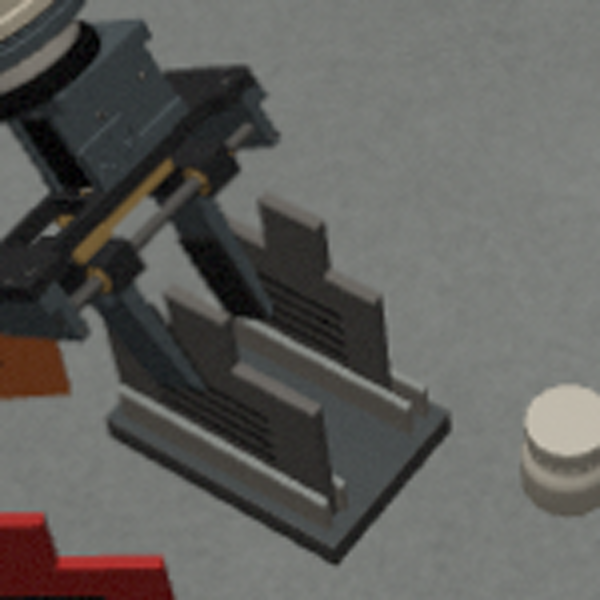

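Run:
```python
from h import *
arm.grip(0.0); st("grip")
arm.move_l(rack(.05)[0],feed=.08); st("up30")
arm.move_l(rack(.17)[0],feed=.2); st("up")
for n in("scene","top"):
    cv2.imwrite(f"pics/{n}2.png",arm.snapshot(n)[:,:,::-1])
```

```text
grip t5.1 p [ 0.5539 -0.1765  0.1277] Fc [ 0.5 -0.3 -0. ] M [-0.32  0.11  0.  ] w0.0079
up30 t5.6 p [ 0.554  -0.1765  0.1581] Fc [-0.1 -0.2 -1.3] M [-0.42  0.06  0.01] w0.0077
up t6.3 p [ 0.5535 -0.1762  0.2765] Fc [ 0.7 -0.  -1.6] M [-0.4   0.08  0.02] w0.0079
```

View pics/scene2.png

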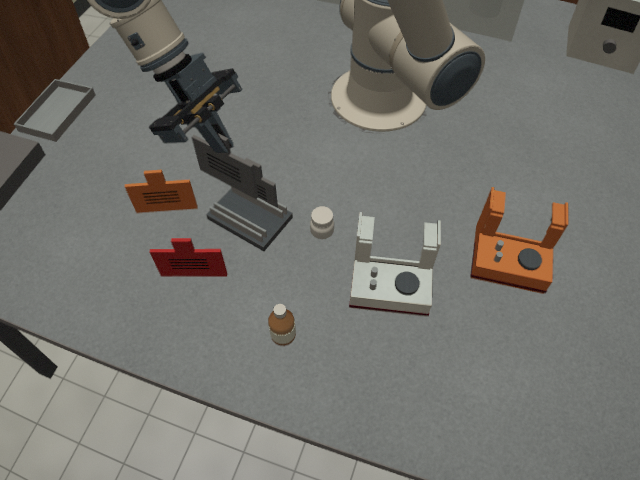

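Run:
```python
from h import *
arm.move_to(*circ(-.11,.17,0)); st("carry")
arm.move_to(*circ(-.10,.10,31)); st("lean")
R=arm.current_tool_rot(); p,Rt=circ(-.10,.10,31); print(np.linalg.norm(arm.current_ee_pos()-p), np.degrees(np.arccos((np.trace(R.T@Rt)-1)/2)))
for n in("scene","top"):
    cv2.imwrite(f"pics/{n}3.png",arm.snapshot(n)[:,:,::-1])
s=cv2.imread("pics/scene3.png");cv2.imwrite("pics/c6.png",cv2.resize(s[130:280,310:460],(600,600),interpolation=cv2.INTER_CUBIC))
s=cv2.imread("pics/top3.png");cv2.imwrite("pics/c7.png",cv2.resize(s[210:330,200:320],(600,600),interpolation=cv2.INTER_CUBIC))
```

```text
carry t7.8 p [0.4373 0.1673 0.2777] Fc [-0.2  0.1 -1.4] M [-0.41 -0.13 -0.04] w0.0081
lean t8.9 p [0.3931 0.1581 0.1926] Fc [-0.6  0.2 -1.4] M [-0.48  0.32 -0.  ] w0.0080
0.0012390266294675318 0.04847749143970927
```

View pics/c6.png

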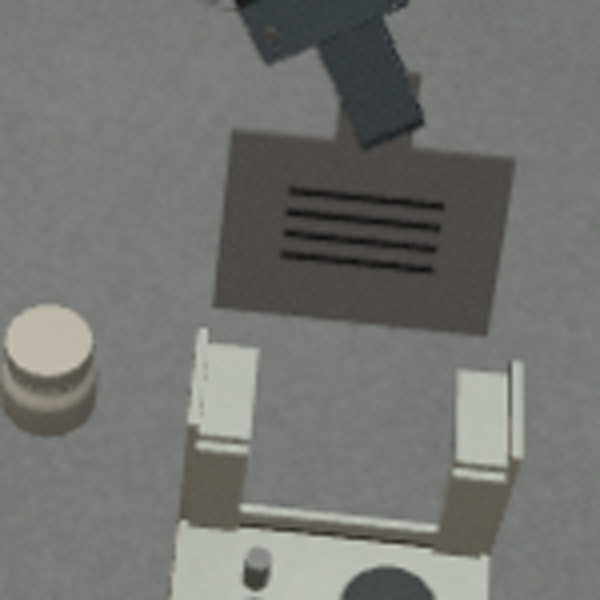

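View pics/c7.png

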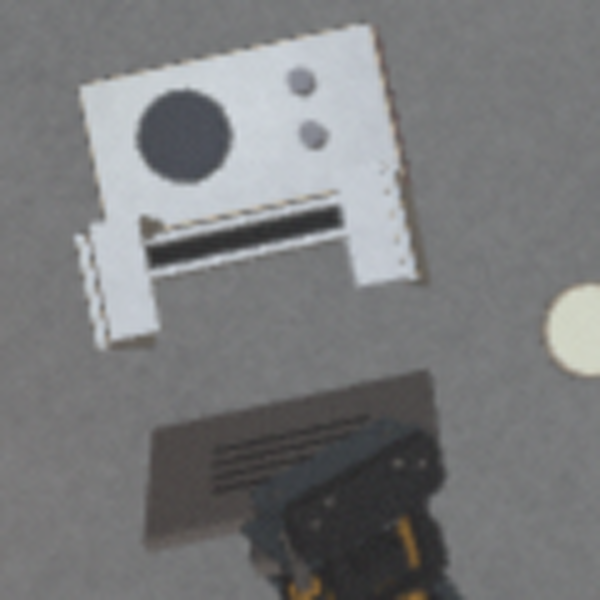

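Run:
```python
from h import *
np.set_printoptions(precision=4,suppress=True)
R=arm.current_tool_rot();p=arm.current_ee_pos()
# actual cover frame from tool
Rc=R@np.linalg.inv(Ro.from_euler('x',PHI,degrees=True).as_matrix()@F)
o=p-R[:,2]*arm.grip_depth-Rc[:,2]*HG
for n,o2,s,pts,dx in(("scene",(310,130),4,((212,307),(487,335),(232,130),(515,157)),.004),("top",(200,210),5,((152,428),(430,370),(145,550)),.004)):
    for q in pts:
        a,d=ray(n,*crop(q,o2,s))
        a=Rc.T@(a-o);d=Rc.T@d
        print(n,a+d*(dx-a[0])/d[0])
```

```text
scene [ 0.004  -0.0772  0.001 ]
scene [0.004  0.0723 0.0019]
scene [ 0.004  -0.0767  0.1015]
scene [0.004  0.0719 0.1028]
top [ 0.004   0.0733 -0.0027]
top [ 0.004  -0.0777  0.0002]
top [0.004  0.0718 0.1073]
```

```bash
cat >> h.py <<'E'
Y0=.0022
def cur():
    R=arm.current_tool_rot();p=arm.current_ee_pos()
    Rc=R@np.linalg.inv(Ro.from_euler('x',PHI,degrees=True).as_matrix()@F)
    o=p-R[:,2]*arm.grip_depth-Rc[:,2]*HG
    q=Ro.from_euler('z',-CYAW,degrees=True)
    e=Ro.from_matrix(q.as_matrix()@Rc).as_euler('ZYX',degrees=True)
    return q.apply(o-CO),e
def rep(m=""):
    o,e=cur();q=Ro.from_euler('z',-CYAW,degrees=True)
    print(m,"t%.1f"%arm.current_t(),"x0,y0,z0 mm",np.round(o*1e3,1),"lean %.1f yaw %.1f"%(-e[1],e[0]),"F",np.round(q.apply(arm.current_force()),1),"M",np.round(q.apply(arm.current_torque()),2),flush=True)
def go(x,z,l,feed=.05,y=None):
    p,R=circ(x,z,l,Y0 if y is None else y); arm.move_l(p,R,feed=feed)
E
python3 - <<'E'
from h import *
rep()
go(-.085,.046,31,.1); rep()
arm.sleep(.2);rep()
E
```

```text
t9.0 x0,y0,z0 mm [-99.   -0.5 100.4] lean 31.0 yaw 0.0 F [ 0.4  0.9 -0.4] M [-0.42  0.28  0.01]
 t9.7 x0,y0,z0 mm [-85.    2.4  46.2] lean 31.0 yaw 0.0 F [-0.4 -0.4  0.3] M [-0.42  0.27 -0.05]
 t9.9 x0,y0,z0 mm [-84.8   2.1  46.6] lean 31.1 yaw 0.0 F [-0.7  0.4 -1.5] M [-0.43  0.3   0.03]
```

Run:
```python
from h import *
go(-.06,.0412,31,.05); rep()
for x in(-.045,-.03,-.02,-.012,-.006,0.):
    go(x,.0412,31,.04); rep()
    f=arm.current_force()
    if np.linalg.norm(f)>6: print("contact");break
for n in("scene","top"):
    cv2.imwrite(f"pics/{n}4.png",arm.snapshot(n)[:,:,::-1])
s=cv2.imread("pics/scene4.png");cv2.imwrite("pics/c8.png",cv2.resize(s[170:320,320:470],(600,600),interpolation=cv2.INTER_CUBIC))
s=cv2.imread("pics/top4.png");cv2.imwrite("pics/c9.png",cv2.resize(s[200:320,200:320],(600,600),interpolation=cv2.INTER_CUBIC))
```

```text
t10.5 x0,y0,z0 mm [-60.2   2.4  41.1] lean 31.0 yaw 0.0 F [-0.5 -0.2 -1.4] M [-0.46  0.26  0.03]
 t11.1 x0,y0,z0 mm [-44.9   2.3  41.2] lean 31.0 yaw 0.0 F [ 0.3 -0.4 -1.2] M [-0.43  0.27  0.03]
 t11.6 x0,y0,z0 mm [-30.    2.3  41.2] lean 31.0 yaw 0.0 F [ 0.   1.8 -0.2] M [-0.46  0.29 -0.01]
 t12.0 x0,y0,z0 mm [-19.8   2.3  41.2] lean 31.0 yaw 0.0 F [-0.4 -0.6 -0.9] M [-0.44  0.29 -0.04]
 t12.3 x0,y0,z0 mm [-11.8   2.2  41.2] lean 31.0 yaw 0.0 F [-0.1  0.4 -1.1] M [-0.41  0.29 -0.02]
 t12.6 x0,y0,z0 mm [-5.7  2.2 41.2] lean 31.0 yaw 0.0 F [ 0.3 -0.2 -2. ] M [-0.42  0.25 -0.06]
 t12.9 x0,y0,z0 mm [ 0.3  2.2 41.2] lean 31.0 yaw 0.0 F [ 0.1 -0.9 -2. ] M [-0.48  0.29  0.  ]
```

View pics/c8.png

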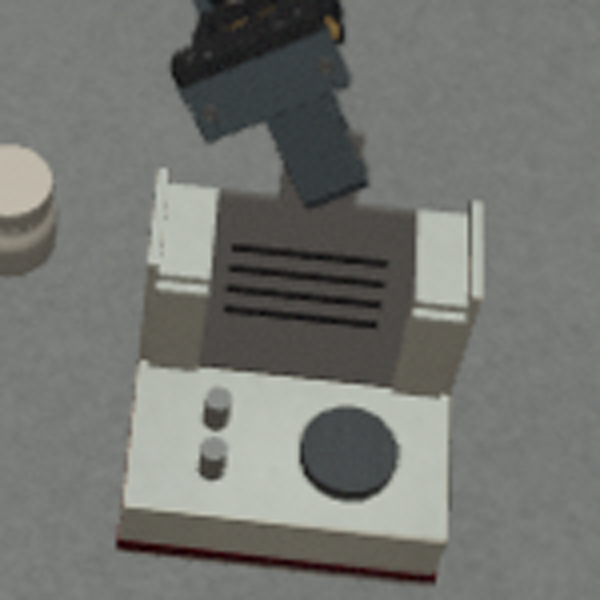

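View pics/c9.png

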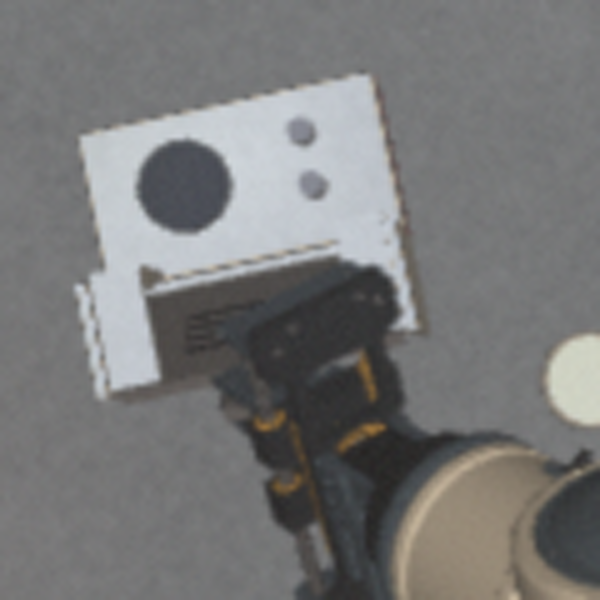

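```bash
cat >> h.py <<'E'
def inslot(h,l,feed=.03):
    t=np.radians(l); go(h*np.tan(t)/2, .038-h+.004*np.sin(t), l, feed)
def fmean(k=4):
    q=Ro.from_euler('z',-CYAW,degrees=True);a=[]
    for _ in range(k): arm.sleep(.02);a.append(q.apply(arm.current_force()))
    return np.mean(a,0)
E
python3 - <<'E'
from h import *
b=fmean();print(b)
for h,l in((0,30),(.002,28),(.0035,25),(.005,22),(.006,20),(.007,18),(.008,16),(.009,14),(.010,13),(.011,12),(.012,11),(.013,10)):
    inslot(h,l); f=fmean()-b; rep("h%.1f l%d dF %s"%(h*1e3,l,np.round(f,1)))
    if np.linalg.norm(f)>4: print("contact");break
E
```

```text
[ 0.25302554 -0.00377939 -1.43074773]
h0.0 l30 dF [-0.1  0.   0.1] t13.4 x0,y0,z0 mm [ 0.   2.3 40.1] lean 30.0 yaw 0.0 F [ 0.2 -0.3 -2.1] M [-0.48  0.32  0.  ]
h2.0 l28 dF [-0.7 -0.1  0.2] t13.8 x0,y0,z0 mm [ 0.4  2.4 37.9] lean 28.1 yaw 0.0 F [-1.  -0.7 -1.7] M [-0.4   0.23  0.  ]
h3.5 l25 dF [ 0.  -0.1  0.2] t14.2 x0,y0,z0 mm [ 0.4  2.5 36.1] lean 25.0 yaw 0.0 F [ 0.6  0.7 -0.8] M [-0.38  0.21  0.01]
h5.0 l22 dF [-0.5 -0.7 -0.4] t14.6 x0,y0,z0 mm [ 0.5  2.6 34.3] lean 22.0 yaw 0.0 F [ 0.9 -0.3 -2. ] M [-0.46  0.2  -0.  ]
h6.0 l20 dF [-0.8 -0.1  0.5] t14.9 x0,y0,z0 mm [ 0.7  2.5 33.3] lean 20.1 yaw 0.0 F [ 0.1 -0.2 -0.4] M [-0.45  0.2   0.  ]
h7.0 l18 dF [-0.3  0.2 -0.6] t15.2 x0,y0,z0 mm [ 0.8  2.5 32.2] lean 18.1 yaw 0.0 F [-0.6  0.2 -2.1] M [-0.42  0.17  0.02]
h8.0 l16 dF [-0.6  0.1 -0.1] t15.6 x0,y0,z0 mm [ 0.9  2.4 31. ] lean 16.1 yaw 0.0 F [-0.3  0.6 -1.5] M [-0.45  0.07  0.01]
h9.0 l14 dF [-0.2  0.4  0.2] t15.9 x0,y0,z0 mm [ 0.9  2.4 29.9] lean 14.1 yaw 0.0 F [ 0.4  0.6 -1.7] M [-0.43  0.06 -0.  ]
h10.0 l13 dF [-0.3  0.1  0.1] t16.2 x0,y0,z0 mm [ 1.   2.3 28.9] lean 13.0 yaw 0.0 F [ 0.2 -0.2 -1. ] M [-0.42  0.05  0.04]
h11.0 l12 dF [-0.1 -0.1  1.2] t16.5 x0,y0,z0 mm [ 1.3  2.2 27.9] lean 12.0 yaw 0.0 F [ 0.9 -0.3 -0.2] M [-0.32 -0.1  -0.06]
h12.0 l11 dF [-1.1 -0.5  5.6] t16.8 x0,y0,z0 mm [ 1.4  2.2 27. ] lean 11.1 yaw -0.0 F [-0.7  0.   4.4] M [-0.1  -0.26 -0.1 ]
contact
```

Run:
```python
from h import *
b=np.array([.1,0,-1.4])
for h in(.013,.014,.015,.016,.017,.018,.019,.020,.021,.022):
    inslot(h,11,.03); f=fmean(5)-b; rep("h%.1f dF %s"%(h*1e3,np.round(f,1)))
    if f[2]>12.3 or np.linalg.norm(f[:2])>7: print("stop");break
```

```text
h13.0 dF [-0.2 -0.6  6.4] t17.2 x0,y0,z0 mm [ 1.4  2.2 25.9] lean 11.0 yaw -0.0 F [-0.3 -0.6  4.9] M [-0.06 -0.25 -0.07]
h14.0 dF [-1.3 -1.   7.4] t17.5 x0,y0,z0 mm [ 1.4  2.2 24.9] lean 11.0 yaw -0.0 F [-1.9 -0.4  6.5] M [-0.09 -0.17 -0.08]
h15.0 dF [-1.2 -0.9  7.8] t17.8 x0,y0,z0 mm [ 1.5  2.2 23.9] lean 11.0 yaw -0.0 F [-1.5 -0.8  6.2] M [-0.09 -0.05 -0.04]
h16.0 dF [-1.7 -1.7  8.3] t18.2 x0,y0,z0 mm [ 1.5  2.2 23. ] lean 11.0 yaw -0.0 F [-1.5 -2.   7.1] M [-0.1   0.09  0.05]
h17.0 dF [-2.5 -2.1  8.7] t18.5 x0,y0,z0 mm [ 1.5  2.2 21.9] lean 11.0 yaw -0.0 F [-2.5 -3.   7.2] M [-0.07  0.11  0.11]
h18.0 dF [-2.2 -1.6  9.3] t18.8 x0,y0,z0 mm [ 1.6  2.3 21. ] lean 11.0 yaw -0.0 F [-2.1 -1.7  7.3] M [-0.13  0.26  0.07]
h19.0 dF [-2.9 -2.6  9.9] t19.2 x0,y0,z0 mm [ 1.6  2.3 20. ] lean 11.0 yaw 0.0 F [-3.2 -2.2  7.9] M [-0.07  0.35  0.09]
h20.0 dF [-3.1 -2.5 10.8] t19.5 x0,y0,z0 mm [ 1.6  2.3 19. ] lean 11.0 yaw 0.0 F [-3.4 -2.4 10.2] M [-0.13  0.43  0.15]
h21.0 dF [-4.2 -2.5 11.3] t19.8 x0,y0,z0 mm [ 1.7  2.3 18. ] lean 11.0 yaw 0.0 F [-4.8 -2.  10. ] M [-0.1   0.54  0.17]
h22.0 dF [-4.3 -2.7 12. ] t20.2 x0,y0,z0 mm [ 1.7  2.3 17. ] lean 11.0 yaw 0.0 F [-4.8 -2.8 10.2] M [-0.11  0.61  0.22]
```

Run:
```python
from h import *
b=np.array([.1,0,-1.4])
for x,l in((.0007,11),(.0004,9),(.0002,7),(0,5),(-.0002,3.5),(-.0004,2),(-.0005,1),(-.0006,0)):
    go(x,.038-.0217+.004*np.sin(np.radians(l)),l,.02); f=fmean(5)-b; rep("l%.1f dF %s"%(l,np.round(f,1)))
    if f[2]>18 or np.linalg.norm(f[:2])>9: print("stop");break
```

```text
l11.0 dF [-0.1 -0.6 11.7] t20.5 x0,y0,z0 mm [ 1.3  2.2 17.7] lean 11.1 yaw -0.0 F [-0.4 -0.7 10.6] M [ 0.44 -0.51 -0.08]
l9.0 dF [ 0.5 -0.4 11.7] t20.9 x0,y0,z0 mm [ 1.3  2.2 17.5] lean 9.1 yaw -0.0 F [ 1.2 -0.4 11.1] M [ 0.41 -0.67 -0.13]
l7.0 dF [ 1.8 -0.2 11.8] t21.3 x0,y0,z0 mm [ 1.3  2.1 17.4] lean 7.1 yaw -0.0 F [ 1.9  0.8 10.7] M [ 0.42 -0.79 -0.2 ]
l5.0 dF [ 1.5 -0.1 11.1] t21.7 x0,y0,z0 mm [ 1.   2.2 17.3] lean 5.1 yaw -0.0 F [ 2.4  0.5 10.3] M [ 0.43 -0.75 -0.14]
l3.5 dF [ 1.2 -0.3 11.4] t22.1 x0,y0,z0 mm [ 0.8  2.2 17.1] lean 3.6 yaw -0.0 F [ 0.9  0.3 10.7] M [ 0.43 -0.6  -0.13]
l2.0 dF [ 1.2 -1.  11.6] t22.5 x0,y0,z0 mm [ 0.5  2.2 17. ] lean 2.1 yaw -0.0 F [ 1.6 -1.6 10. ] M [ 0.38 -0.57 -0.1 ]
l1.0 dF [ 1.6 -0.6 11.5] t22.8 x0,y0,z0 mm [ 0.5  2.2 17. ] lean 1.1 yaw -0.0 F [ 1.5 -0.8 10.2] M [ 0.33 -0.62 -0.15]
l0.0 dF [-1.3 -2.1 13.1] t23.1 x0,y0,z0 mm [-0.4  2.3 16.8] lean 0.1 yaw 0.0 F [-0.7 -1.7 11.4] M [0.18 0.14 0.31]
```

Run:
```python
from h import *
b=np.array([.1,0,-1.4])
for z in(18,19.5,20.5,21.5,22.5,23.5,24.0,24.5,25.0):
    go(-.0006,z*1e-3,0,.02); f=fmean(5)-b; rep("z%.1f dF %s"%(z,np.round(f,1)))
    if f[2]<3.5 or np.linalg.norm(f[:2])>9: print("stop");break
for n in("scene","top"):
    cv2.imwrite(f"pics/{n}5.png",arm.snapshot(n)[:,:,::-1])
s=cv2.imread("pics/scene5.png");cv2.imwrite("pics/c10.png",cv2.resize(s[170:320,320:470],(600,600),interpolation=cv2.INTER_CUBIC))
s=cv2.imread("pics/top5.png");cv2.imwrite("pics/c11.png",cv2.resize(s[200:320,200:320],(600,600),interpolation=cv2.INTER_CUBIC))
```

```text
z18.0 dF [-1.  -1.3 11.1] t23.5 x0,y0,z0 mm [-0.4  2.3 18.5] lean 0.1 yaw 0.0 F [-0.9 -1.5  9.5] M [0.17 0.06 0.34]
z19.5 dF [-1.  -1.2 10.8] t23.8 x0,y0,z0 mm [-0.4  2.3 19.9] lean 0.1 yaw 0.0 F [-0.6 -0.8 10.1] M [0.11 0.03 0.24]
z20.5 dF [-0.6 -1.2  9.9] t24.1 x0,y0,z0 mm [-0.5  2.3 20.8] lean 0.0 yaw 0.0 F [-0.5 -1.6  8. ] M [ 0.05 -0.05  0.25]
z21.5 dF [-0.7 -1.3  9.6] t24.5 x0,y0,z0 mm [-0.5  2.3 21.8] lean 0.0 yaw 0.0 F [-1.1 -1.   8.6] M [ 0.11 -0.09  0.21]
z22.5 dF [-0.7 -0.9  8.7] t24.8 x0,y0,z0 mm [-0.5  2.3 22.8] lean 0.0 yaw 0.0 F [-0.4 -1.   6.4] M [ 0.09 -0.08  0.18]
z23.5 dF [-0.3 -0.9  8.3] t25.1 x0,y0,z0 mm [-0.5  2.3 23.8] lean 0.0 yaw 0.0 F [-0.5 -0.5  6. ] M [ 0.07 -0.12  0.21]
z24.0 dF [-0.2 -0.8  7.8] t25.5 x0,y0,z0 mm [-0.5  2.3 24.2] lean 0.0 yaw 0.0 F [ 0.3 -0.2  6.4] M [ 0.01 -0.07  0.19]
z24.5 dF [-0.4 -0.8  7.6] t25.8 x0,y0,z0 mm [-0.5  2.3 24.7] lean 0.0 yaw 0.0 F [-0.9 -0.7  6.2] M [ 0.01 -0.16  0.22]
z25.0 dF [0.6 0.2 4.6] t26.1 x0,y0,z0 mm [-0.6  2.3 25.1] lean 0.0 yaw 0.0 F [0.7 0.4 3.3] M [-0.07 -0.36  0.04]
```

View pics/c10.png

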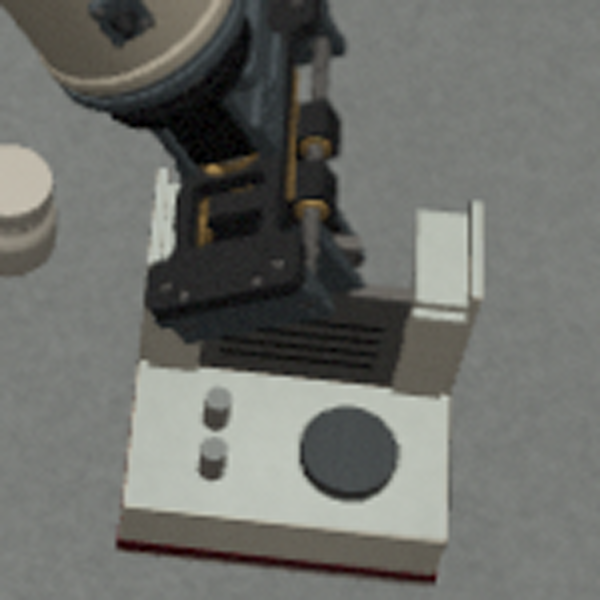

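View pics/c11.png

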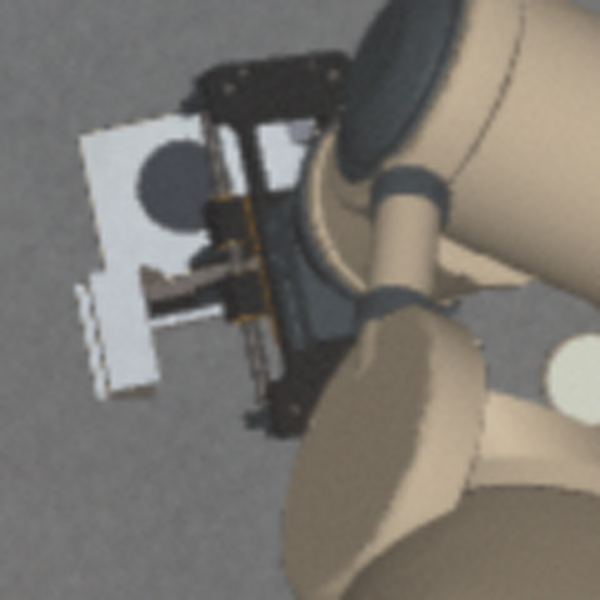

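Run:
```python
from h import *
go(-.0006,.0252,0,.02); print(fmean(5))
arm.grip(.035); rep("open")
p,R=circ(-.0006,.0252,0,Y0)
arm.move_l(p+[0,0,.1],R,feed=.1); rep("up")
arm.move_to([.33,-.35,.35],R); rep("away")
for n in("scene","top"):
    cv2.imwrite(f"pics/{n}6.png",arm.snapshot(n)[:,:,::-1])
s=cv2.imread("pics/scene6.png");cv2.imwrite("pics/c12.png",cv2.resize(s[180:320,330:470],(600,600),interpolation=cv2.INTER_CUBIC))
s=cv2.imread("pics/top6.png");cv2.imwrite("pics/c13.png",cv2.resize(s[200:300,200:300],(600,600),interpolation=cv2.INTER_CUBIC))
```

```text
[ 2.13131303  2.04888718 -1.30201373]
open t27.2 x0,y0,z0 mm [-0.6  2.2 25.2] lean -0.0 yaw -0.0 F [-0.8  0.1  0.1] M [-0.29 -0.12  0.02]
up t28.3 x0,y0,z0 mm [ -1.    2.3 124.6] lean -0.1 yaw 0.0 F [ 0.9  0.5 -0.5] M [-0.3  -0.13  0.02]
away t30.4 x0,y0,z0 mm [-320.4 -484.4  242.1] lean 0.0 yaw 0.1 F [-0.   0.   0.4] M [-0.31 -0.18 -0.01]
```

View pics/c12.png

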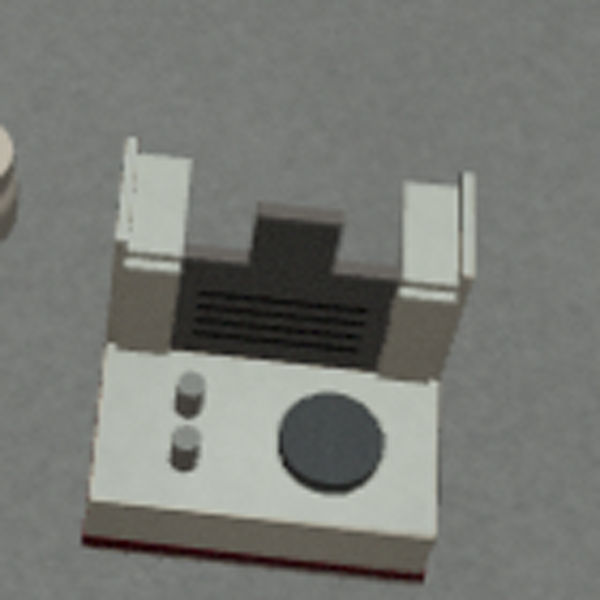

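View pics/c13.png

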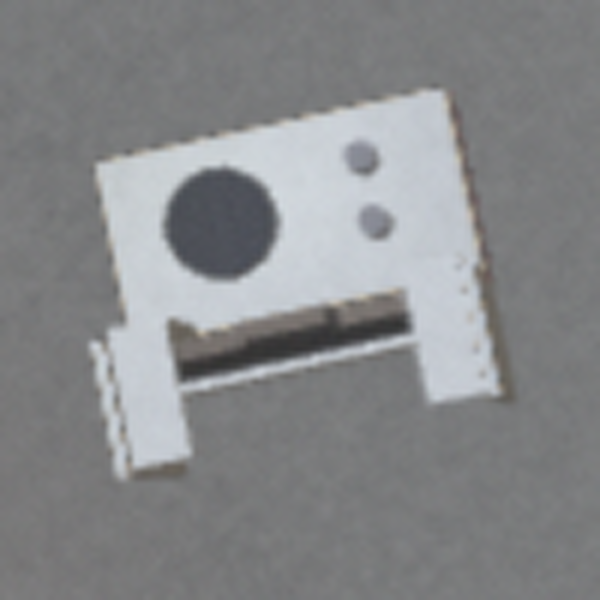

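View pics/scene6.png

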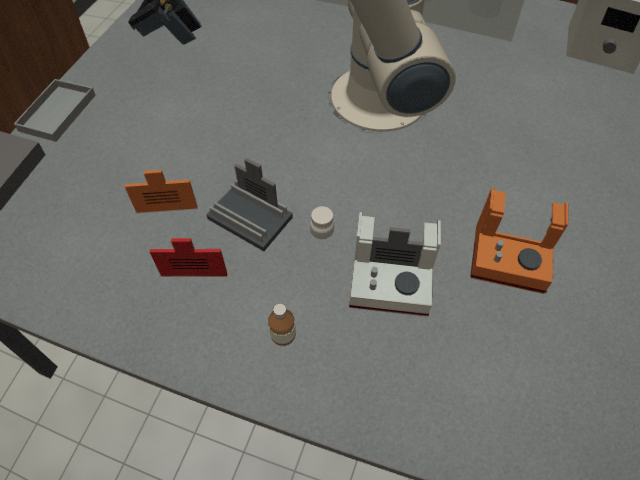

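Run:
```python
from h import *
q=Ro.from_euler('z',-CYAW,degrees=True)
def f(n,p,o,s,z): print(n,p,z,np.round(1e3*q.apply(plane(n,*crop(p,o,s),z)-CO),1))
for p in((255,217),(343,224),(262,203),(343,210)): f("scene",p,(330,180),600/140,.1647)
for p in((187,261),(248,267),(190,247),(252,252),(333,272),(396,280)): f("scene",p,(330,180),600/140,.1247)
f("top",(290,330),(200,200),6,.1647)
```

```text
scene (255, 217) 0.1647 [  3.4 -20.5 164.7]
scene (343, 224) 0.1647 [  2.   20.1 164.7]
scene (262, 203) 0.1647 [ -4.9 -17.8 164.7]
scene (343, 210) 0.1647 [ -5.9  19.8 164.7]
scene (187, 261) 0.1247 [  4.7 -48.6 124.7]
scene (248, 267) 0.1247 [  4.3 -19.5 124.7]
scene (190, 247) 0.1247 [ -3.5 -47.8 124.7]
scene (252, 252) 0.1247 [ -4.5 -18.2 124.7]
scene (333, 272) 0.1247 [  1.8  20.8 124.7]
scene (396, 280) 0.1247 [  2.5  50.8 124.7]
top (290, 330) 0.1647 [ -3.4  -3.5 164.7]
```

Run:
```python
import cv2,numpy as np
a=cv2.imread("pics/scene0.png").astype(int);b=cv2.imread("pics/scene6.png").astype(int)
d=np.abs(a-b).max(2)
for n,(x0,x1,y0,y1) in dict(jar=(308,336,204,238),bottle=(266,298,302,345),spare=(246,280,158,200)).items(): print(n,(d[y0:y1,x0:x1]>40).sum())
```

```text
jar 0
bottle 0
spare 0
```

```bash
python3 -c "
from rig import arm
print(arm.current_t(), arm.current_dq()); arm.sign_off()"
```

```text
30.55 [-0.12806493 -0.03168271 -0.09437206  0.0354008   0.01095474 -0.02523384]
the job is handed in; nothing more can be done
```

The wide cover is fitted in the white circulator's bay, standing upright behind both hoods' rims. I let go of it, moved the arm clear and handed the job in at 30.6 s.

- **Grip:** The tool pointing straight down could not reach the 31° lean, so I gripped the tab with the tool tilted 30° sideways. The cover sat 2.3 mm off-centre in the grip, and I corrected for that.
- **Fitting:** It went in under the roofs without touching. I felt the strip about 11.5 mm below the wall tops, so this insert is about 3.5 mm lower than the mean. I pressed it about 10 mm with roughly 12 N, straightened the cover and raised it. It met the ceiling with its lower edge at about 25 mm, which is 5 mm or so above where the rims would have stopped it.
- **Last checks:**
  - With the arm away, the camera puts the shoulders at about x = 0 and the tab at about -1 mm. That is between the rims (-6) and the back stop (5), and upright to within 1–2°, about as fine as the camera can measure.
  - The scene-camera pictures from before and after show no change at the narrow cover, the jar or the bottle.
- **Not matching or not checked:**
  - The camera had suggested the hoods were near mean height, and I went by touch instead.
  - On the last 0.2 mm of the rise the fingers pulled the cover lightly against the ceiling, with about 2 N sideways, before I opened them.
  - I did not measure how far the strip was pressed after letting go.

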